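Shut the jam display on its hold-open plunger

ROBOT

A 6-joint arm with a two-finger parallel gripper is mounted at the origin on a cart in front of the work surface, level with it; the furniture and walls round the work are solid. World frame = base frame: x ahead of the robot, y to its left, z up, the work surface at z = 0. Lengths are in m, angles in degrees, forces in N, time in s.
With the tool pointing down it reaches from about 0.25 to 0.725 m from the base axis. Payload 9.7 kg.
Tool frame: the origin (TCP) lies at the very end of the fingers, on their centre line; the grasp point (between the pads) lies 19 mm behind it; z points along the fingers, y is the line along which they close (so a half turn about z gives the same grasp; the last joint's range is limited). The gripper opens to 85 mm and grips with 20 to 120 N. Pads are 22 mm wide; open, the fingers measure 114 mm over their backs; the gripper's body (76 mm by 85 mm) begins 54 mm behind the grasp point. The pads swing forward as they close: fully open they stand 13 mm farther back than shut.
Start: joints at [63.999, 4.979, 10.078, 95.1, 0, 90], TCP at [0.241, 0.494, 0.231] pointing down, gripper open.
Joint ranges: [-179.16, 179.16], [-48.56, 103.87], [-65.8, 70.77], [-126.05, 130.52], [-82.76, 87.17], [-180, 180]. Speed limits (degrees/s): [127.2, 127.2, 147.25, 180, 180, 180].

INTERFACE

Orientations are given as [roll, pitch, yaw] about the fixed x, y, z axes, in that order (R = Rz(yaw) Ry(pitch) Rx(roll)).
In Python, from workcell import bot gives the robot as it stands.
- The arm moves only by the tool step_arm, never from a script. Its argument "targets" is a list of rows, each a list of 3 entries, a list of its own where there are three numbers: the opening, from 0 (shut) to 1 (fully open), then the shift along the world's x, y, z in mm, then the turn, a rotation vector about the world's x, y, z in rad. In form: [[grip, [tx, ty, tz], [wx, wy, wz]], ...]. A call has 1 to 8 rows; each row is the pose to reach, as a shift and turn from the pose commanded when the call began; what a row does not reach only later rows make up. A row lasts 1/10 s, in which the tool goes at most 50 mm and 8.59 degrees, less where a joint would pass 70% of its speed; a pose out of reach is approached as far as the arm can. A call with a gripper value outside its range is refused whole. The fingers move at their own pace and stop on an object; "force" is the grip in N (left out, the last holds). Time passes only in rows, so rows that repeat a pose let the fingers close. It gives the time, the measured TCP pose, the force, the opening and the grip force at its end, in the units of the state.
- bot.get_obs(): the state, without advancing time (a new reading comes with each control period).
- bot.camera(name): name is "side" or "top"; returns (picture, depth): 384x512x3 uint8, red, green, blue; 384x512 float32, m along the optical axis (not along the pixel's ray), 0 where there is no reading.
- bot.camera_params(name): a dict with "K" (3x3 intrinsics, pixels), "R" (3x3) and "t" (3): a world point X has camera coordinates R X + t. Camera axes: x right, y down, z forward; pixel columns grow to the right and rows downward; lengths in m; the calibration is good to about 2 mm. A picture is of the moment at which its call begins. camera_params takes no time and is no camera call.
- bot.job_done(): hands the job in; it is judged then, once.
The state is a dict: "time": time; "q": joint angles; "qd": joint speeds; "joint_efforts": joint torques, N m; "ee_pos": TCP position; "tcp_rot": TCP orientation; "wrist_force": force on the tool from outside, world axes, zero at the start; "torque": the same for the moment, N m; "opening": finger opening in m; "grasp_force": force on a finger pad.
Only numpy, scipy, OpenCV 4.12 (cv2) and the standard library are available. Lean on these libraries where they do the work, as an engineer would, in place of code of your own. Each camera call takes 0.05 s, during which the arm holds its last target. There are 200 camera calls.

TASK

Close up the jam display on the buffet. One of its jars is too tall for the lid: lift it out and stand it upright on the worktop to the left of the display, clear of it, leaving the lower jars standing inside; then pull the sprung hold-open plunger on the display's left end fully back so that the lid swings down shut by itself. Finish still gripping the plunger and holding it fully back, lid shut, because I am about to raise the lid again with more jars; leave the mustard jar, yoghurt tub and pepper shaker alone.

Things in the scene. Friction and masses are not known exactly. Their poses are not given: they have to be found in the camera images.
- display: the jam display, fixed: a low steel tray, x from -0.074 (front) to +0.089 (back), y from -0.144 to +0.144 (left end), walls 4 mm thick, rim 64 mm above the worktop. Origin: on the worktop under the tray; x points to its back, away from the robot, y to its left, z up. Left of the plunger the worktop is clear for 0.12 m or more, from 0.40 to 0.56 m ahead of the robot
- mat (a point): middle of the mat that the jars stand on, inside the display, 20 mm above the worktop; axes as the display's. Five jars stand in two rows along y (x = -0.036 and +0.034, within 6 mm) at y = -0.088, 0 or +0.088 (within 6 mm); which jar stands where varies, and the middle of the back row is empty
- hinge (a point): left end of the lid's hinge axis, which runs along the display's y at x = +0.088, 75 mm above the worktop. Round it is a steel index disc of radius 44 mm, fixed to the lid, at y = 0.149 to 0.155 of the display; outside the disc stands a bracket plate (y = 0.160 to 0.165, 40 mm wide, up to 117 mm above the worktop) that carries the plunger
- tall_jar: the jar that is too tall for the lid: glass with a screw lid, 57x61 mm, 85 mm tall (the other jars in the display are 70 mm); 0.2 to 0.4 kg. Origin: centre of its underside, z up
- jam_0: one of four low glass jam jars with a screw lid, 58x58x70 mm, in the display, where it stays. Origin: centre of its underside, z up
- jam_1: one of four low glass jam jars with a screw lid, 58x58x70 mm, in the display, where it stays. Origin: centre of its underside, z up
- jam_2: one of four low glass jam jars with a screw lid, 58x58x70 mm, in the display, where it stays. Origin: centre of its underside, z up
- jam_3: one of four low glass jam jars with a screw lid, 58x58x70 mm, in the display, where it stays. Origin: centre of its underside, z up
- plunger_grip (a point): centre of the plunger's round knob (26 mm diameter, 28 mm long, axis along the display's y), moving with it; home: x = +0.062, y = +0.215, z = 0.097 in the display's frame. Outer end free; towards the display an 18 mm thick barrel ends 17 mm from this point when home. Can be gripped across from above, one finger before and one behind it
- plunger (a joint): how far the plunger is pulled back (m), along the display's +y, away from the display: 0 home in its hole in the disc, 0.020 fully back at its stop. A spring pushes it home, 6 N at 0 rising to 13 N at 0.020. The pin is out of its hole from about 0.010; if let go it springs home into the next hole that comes by (for lid angles of about 0, 0.85 and 1.75)
- lid (a joint): the lid's opening angle (rad): 0 shut, about 1.75 held open as at the start, leaning a little back from upright. Clear plastic, 164 mm from hinge to front edge, 284 mm wide; shut, the inside of its roof is 96 mm above the worktop. A damped spring hinge swings it shut by itself in 2 to 3 s while the plunger is held back, unless a jar is in its way
- mustard: bystander: mustard jar, 59x60x80 mm, on the worktop at the left. Origin: centre of its underside
- yoghurt_1: bystander: yoghurt tub, 72x71x71 mm, on the worktop at the left. Origin: centre of its underside
- pepper: bystander: pepper shaker, 44x44x90 mm, on the worktop behind the display. Origin: centre of its underside
Mind the look-alikes: they are no part of the job. What is shaped like the jam_3 but green is not meant.

How it is judged (in metres and radians):
On the way, in this order (a step that is already met when the one before it is completed fails the run):
1. the tall jar stands upright on the worktop to the left of the display, let go, with the lid still held open (height (world z) of tall_jar below 0.006 m and angle between tall_jar's own z axis and vertical below 0.1 rad and y of tall_jar in the frame of display above 0.17 m and linear speed of tall_jar below 0.03 m/s and contact force between the fingers and tall_jar below 0.2 N and value of joint lid above 1.6 rad), for 0.2 s.
2. the plunger is pulled back clear of its hole in the fingers and the lid has come down shut (value of joint plunger above 0.016 m and contact force between the fingers and plunger above 2 N and value of joint lid below 0.03 rad), for 0.2 s.
At the end, for the whole second after the job is handed in: Fingers hold the plunger back over 16 of its 20 mm (over 2 N); lid under 0.03 rad; tall jar upright (0.1 rad), still and let go on the worktop, more than 170 mm left of the display's middle; the four low jars upright (0.12 rad) on the display's mat (all of step 2 and height (world z) of tall_jar below 0.006 m and angle between tall_jar's own z axis and vertical below 0.1 rad and y of tall_jar in the frame of display above 0.17 m and linear speed of tall_jar below 0.03 m/s and contact force between the fingers and tall_jar below 0.2 N and z of jam_0 in the frame of display between 0.015 and 0.03 m and angle between each of jam_0, jam_1, jam_2, jam_3's own z axis and vertical below 0.12 rad and z of jam_1 in the frame of display between 0.015 and 0.03 m and z of jam_2 in the frame of display between 0.015 and 0.03 m and z of jam_3 in the frame of display between 0.015 and 0.03 m); the arm keeps its last pose, push and grip.
It fails at once if a bystander (mustard jar, yoghurt tub, pepper shaker) is shifted by more than 30 mm (distance of any of mustard, yoghurt_1, pepper from where it was at the start of the episode above 0.03 m).
It also fails if it takes over 45 s, if anything falls off the work surface, if the arm or the gripper's body presses on something with over 40 N, if the wrist force passes 120 N, or if a joint passes its speed limit or range.

## Working session

There is one attempt and no reset: what is moved stays moved. The work goes in short steps, Python scripts to look and compute and a tool call to move; the robot and the scene stay as the last step left them, time stands still between calls to the robot, and variables do not carry over. Pictures are saved under pics/ and viewed, at most 10 in all, crops included, and the job is handed in when it is done.

Besides the shell and the picture viewer there is one more tool, called after "Request:" in YAML: its name, and indented under it one key for each argument. step_arm: Moves the arm, as the interface text tells. Its arguments: {"type":"object","properties":{"targets":{"type":"array","items":{"type":"array"}},"force":{"type":"number"}},"required":["targets"]}

```bash
mkdir -p pics; ls; cat > h.py <<'E'
import numpy as np, cv2
from workcell import bot
def cap(n,tag):
    im,d=bot.camera(n); cv2.imwrite(f'pics/{tag}.png',im[:,:,::-1]); np.savez(f'{tag}.npz',im=im,d=d,**bot.camera_params(n))
def load(tag): return np.load(f'{tag}.npz')
def cloud(z):
    d=z['d'];v,u=np.mgrid[:d.shape[0],:d.shape[1]]
    p=np.stack([u,v,np.ones_like(u)],-1)@np.linalg.inv(z['K']).T*d[...,None]
    w=(p-z['t'])@z['R']; w[d<=0]=np.nan; return w
E
python3 - <<'E'
from h import *
for n in('top','side'):
    cap(n,n+'0'); p=bot.camera_params(n); print(n,p['K'].tolist(),(-p['R'].T@p['t']).round(3),p['R'].round(2).tolist())
print(bot.get_obs())
E
```

```text
pics
top [[496.3729423292503, 0.0, 256.1627036678989], [0.0, 496.3729423292503, 185.23802199557036], [0.0, 0.0, 1.0]] [ 0.338 -0.083  1.738] [[-0.01, -1.0, -0.02], [-0.99, 0.02, -0.15], [0.15, 0.01, -0.99]]
side [[472.995531728092, 0.0, 258.73802606197825], [0.0, 472.995531728092, 192.64123339746286], [0.0, 0.0, 1.0]] [ 0.648 -1.329  0.836] [[1.0, 0.03, 0.0], [0.02, -0.52, -0.86], [-0.02, 0.86, -0.52]]
{'time': 0.1, 'q': array([6.40003349e+01, 5.00888124e+00, 1.00382651e+01, 9.50981496e+01,
       3.82658701e-04, 8.99997669e+01]), 'qd': array([ 0.03840021, -0.03776645, -0.03891329,  0.03196688,  0.06525687,
       -0.05246587]), 'joint_efforts': array([-4.43161275e-05, -5.21563768e+01,  4.65653443e+01,  1.59375760e-02,
       -2.08044611e-05, -6.59404435e-06]), 'ee_pos': array([0.24101253, 0.4941606 , 0.23063848]), 'tcp_rot': array([-1.79931234e+02, -3.82938148e-04,  1.54000568e+02]), 'wrist_force': array([-0.47471299,  0.62413902,  0.08710022]), 'torque': array([0.02087035, 0.01544161, 0.03506043]), 'grasp_force': 0.0, 'opening': 0.08545401180562771}
```

View pics/top0.png

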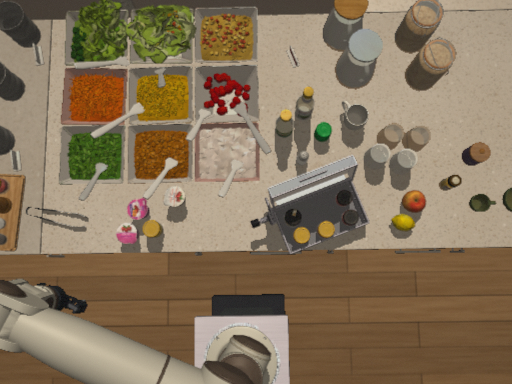

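View pics/side0.png

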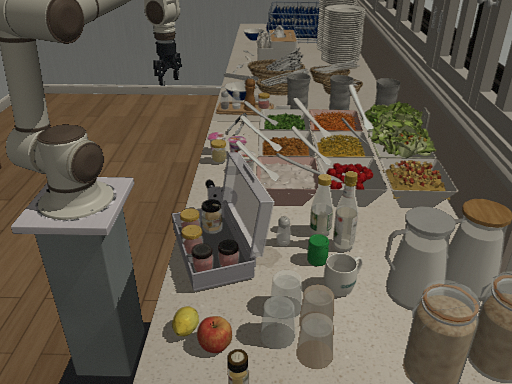

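Both views show the tilted display at about (317,210) in the top view. Its jars are at top (293,216), (344,198), (350,217), (302,235) and (326,229). The look-alikes are the mustard jar at (151,229) and the green jar at (323,131). In the side view the black-lidded jar at (212,212) looks tallest. Next I'll measure the heights and take a close crop.

```bash
python3 - <<'E'
from h import *
a=cv2.imread('pics/top0.png')[150:260,235:385]; b=cv2.imread('pics/side0.png')[140:300,150:300]
a=cv2.resize(a,None,fx=2.66,fy=2.66,interpolation=2); b=cv2.resize(b,(390,416)); 
c=np.zeros((416,799,3),np.uint8); c[:a.shape[0],:a.shape[1]]=a[:,:399]; c[:,405:795]=b; cv2.imwrite('pics/crop0.png',c)
z=load('top0');w=cloud(z)
for n,(u,v) in dict(bl=(293,216),br=(344,198),fr=(350,217),fl=(302,235),fm=(326,229),knob=(256,223),mus=(151,229),yo=(175,197),yo2=(138,209),yo3=(126,234),pep=(303,155)).items(): print(n,w[v,u].round(3), np.nanmax(w[v-5:v+6,u-5:u+6,2]).round(3))
s=load('side0');ws=cloud(s)
for n,(u,v) in dict(A=(212,206),B=(190,215),C=(192,233),D=(203,253),E=(229,247)).items(): print(n,ws[v,u].round(3))
E
```

```text
bl [ 0.481 -0.18   0.101] 0.113
br [ 0.539 -0.352  0.095] 0.102
fr [ 0.475 -0.369  0.095] 0.099
fl [ 0.419 -0.209  0.09 ] 0.1
fm [ 0.437 -0.289  0.092] 0.103
knob [ 0.459 -0.058  0.111] 0.121
mus [0.447 0.294 0.081] 0.091
yo [0.554 0.216 0.074] 0.08
yo2 [0.515 0.34  0.074] 0.081
yo3 [0.431 0.377 0.08 ] 0.082
pep [ 0.688 -0.22   0.093] 0.097
A [ 0.484 -0.195  0.106]
B [ 0.424 -0.22   0.091]
C [ 0.441 -0.3    0.087]
D [ 0.483 -0.388  0.089]
E [ 0.546 -0.361  0.088]
```

View pics/crop0.png

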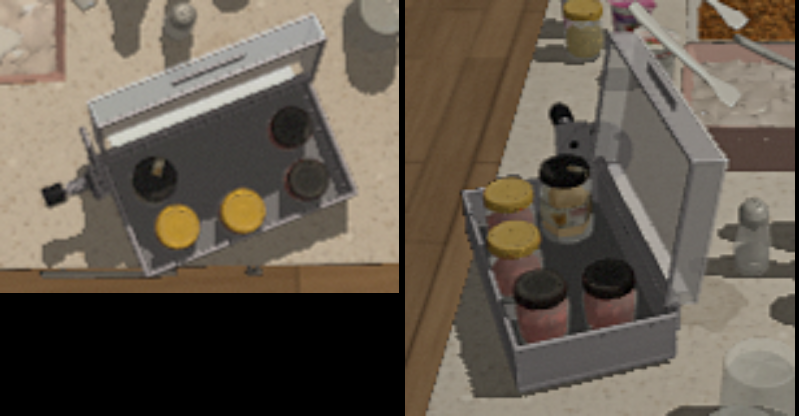

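The crop confirms it: the black-lidded glass jar at the back left (top 293,216; side 212,206) has its top at about 0.105. The other four tops are at about 0.09. Now I'll fit the display frame, the jar and the knob.

```bash
cat > fit.py <<'E'
from h import *
from scipy.optimize import least_squares
def run(tt='top0',ts='side0'):
    W=[cloud(load(t)).reshape(-1,3) for t in(tt,ts)]
    W=[w[~np.isnan(w).any(1)] for w in W]
    def loc(w,p):
        c,s=np.cos(p[2]),np.sin(p[2]); d=w[:,:2]-p[:2]; return np.c_[d@[c,s],d@[-s,c],w[:,2]]
    p=np.array([.475,-.28,.31]); 
    m=np.array([-.074,.089,-.144,.144])
    for src,name in((W,'both'),(W[:1],'top'),(W[1:],'side')):
        q=p.copy(); A=np.vstack(src)
        for tol in(.025,.012,.008):
            L=loc(A,q); k=(L[:,2]>.025)&(L[:,2]<.072); L=L[k];B=A[k]
            def sel(i):
                if i==0: return (abs(L[:,0]+.072)<tol)&(abs(L[:,1])<.13)
                if i==1: return (abs(L[:,1]+.142)<tol)&(abs(L[:,0])<.06)
                return (abs(L[:,1]-.142)<tol)&(abs(L[:,0])<.05)&(L[:,2]>.05)
            S=[B[sel(i)] for i in range(3)]
            f=lambda q:np.r_[loc(S[0],q)[:,0]+.072,loc(S[1],q)[:,1]+.142,loc(S[2],q)[:,1]-.142]
            q=least_squares(f,q,loss='soft_l1',f_scale=.002).x
        print(name,q.round(4),[len(x) for x in S])
        if name=='both': P=q
    c,s=np.cos(P[2]),np.sin(P[2])
    for n,w in zip(('top','side'),W):
        L=loc(w,P)
        for nm,lx,ly,z0,z1,r in(('tall',.034,.088,.097,.115,.035),('fl',-.036,.088,.082,.1,.035),('fm',-.036,0,.082,.1,.035),('fr',-.036,-.088,.082,.1,.035),('br',.034,-.088,.082,.1,.035),('knob',.062,.215,.075,.13,.024)):
            k=(np.hypot(L[:,0]-lx,L[:,1]-ly)<r)&(L[:,2]>z0)&(L[:,2]<z1); Q=L[k]
            if len(Q)==0: print(n,nm,'none'); continue
            a=(Q.min(0)+Q.max(0))/2
            print(n,nm,len(Q),'loc min',Q.min(0).round(3),'max',Q.max(0).round(3),'med',np.median(Q,0).round(3),'world mid',(P[:2]+[c*a[0]-s*a[1],s*a[0]+c*a[1]]).round(3))
    return P
if __name__=='__main__': run()
E
python3 fit.py
```

```text
both [ 0.4772 -0.2794  0.3577] [422, 725, 71]
top [ 0.4772 -0.2772  0.3567] [160, 139, 52]
side [ 0.477  -0.28    0.3586] [260, 587, 21]
top tall 225 loc min [0.007 0.064 0.097] max [0.063 0.12  0.115] med [0.035 0.092 0.106] world mid [ 0.478 -0.181]
top fl 211 loc min [-0.057  0.061  0.082] max [-0.004  0.115  0.1  ] med [-0.03   0.088  0.091] world mid [ 0.418 -0.208]
top fm 215 loc min [-0.069 -0.022  0.083] max [-0.014  0.032  0.1  ] med [-0.041  0.005  0.091] world mid [ 0.437 -0.29 ]
top fr 194 loc min [-0.059 -0.113  0.082] max [-0.009 -0.062  0.099] med [-0.035 -0.086  0.091] world mid [ 0.476 -0.373]
top br 187 loc min [ 0.008 -0.118  0.082] max [ 0.06  -0.067  0.099] med [ 0.033 -0.092  0.09 ] world mid [ 0.541 -0.354]
top knob 80 loc min [0.049 0.192 0.095] max [0.073 0.229 0.121] med [0.061 0.213 0.108] world mid [ 0.461 -0.061]
side tall 199 loc min [0.009 0.06  0.097] max [0.061 0.122 0.108] med [0.035 0.086 0.104] world mid [ 0.478 -0.182]
side fl 192 loc min [-0.056  0.058  0.082] max [-0.003  0.117  0.093] med [-0.03   0.084  0.089] world mid [ 0.418 -0.208]
side fm 226 loc min [-0.069 -0.025  0.082] max [-0.014  0.032  0.094] med [-0.042 -0.001  0.089] world mid [ 0.437 -0.291]
side fr 241 loc min [-0.059 -0.115  0.082] max [-0.009 -0.062  0.094] med [-0.035 -0.092  0.089] world mid [ 0.476 -0.374]
side br 240 loc min [ 0.009 -0.122  0.082] max [ 0.059 -0.067  0.093] med [ 0.033 -0.098  0.089] world mid [ 0.542 -0.356]
side knob 56 loc min [0.048 0.192 0.092] max [0.075 0.233 0.11 ] med [0.06  0.208 0.106] world mid [ 0.46  -0.059]
```

Request:
step_arm:
  targets:
    - [1,[5,-15,5],[0,0,-0.08]]
    - [1,[17,-50,10],[0,0,-0.22]]
    - [1,[32,-90,15],[0,0,-0.36]]
    - [1,[47,-135,20],[0,0,-0.5]]
    - [1,[63,-180,20],[0,0,-0.64]]
    - [1,[79,-225,20],[0,0,-0.78]]
    - [1,[95,-270,20],[0,0,-0.92]]
    - [1,[110,-315,20],[0,0,-1.06]]
  force: 40

```text
time: 0.9
ee_pos: [0.3512, 0.1775, 0.2511]
tcp_rot: [180.0, 0.0, 93.0]
wrist_force: [1.9, 0.5, 0.8]
opening: 0.0854
grasp_force: 0.0
```

Request:
step_arm:
  targets:
    - [1,[14,-40,0],[0,0,-0.15]]
    - [1,[28,-80,0],[0,0,-0.3]]
    - [1,[42,-120,0],[0,0,-0.45]]
    - [1,[56,-160,0],[0,0,-0.6]]
    - [1,[72,-205,0],[0,0,-0.75]]
    - [1,[88,-250,0],[0,0,-0.9]]
    - [1,[104,-295,0],[0,0,-1.05]]
    - [1,[115,-325,0],[0,0,-1.2]]

```text
time: 1.7
ee_pos: [0.4664, -0.1485, 0.2507]
tcp_rot: [-180.0, 0.0, 24.1]
wrist_force: [1.0, 0.2, 0.6]
opening: 0.0854
grasp_force: 0.0
```

Request:
step_arm:
  targets:
    - [1,[5,-18,0],[0,0,-0.06]]
    - [1,[10,-33,0],[0,0,-0.06]]
    - [1,[10,-33,-20],[0,0,-0.06]]
    - [1,[10,-33,-50],[0,0,-0.06]]
    - [1,[10,-33,-75],[0,0,-0.06]]
    - [1,[10,-33,-100],[0,0,-0.06]]
    - [1,[10,-33,-120],[0,0,-0.06]]
    - [1,[10,-33,-120],[0,0,-0.06]]

```text
time: 2.5
ee_pos: [0.4748, -0.1778, 0.1286]
tcp_rot: [-179.8, 0.2, 21.2]
wrist_force: [-0.4, -0.3, 0.2]
opening: 0.0852
grasp_force: 0.0
```

```bash
python3 - <<'E'
from h import *
cap('top','top1');cap('side','side1')
a=cv2.imread('pics/top1.png')[140:260,230:380]; b=cv2.imread('pics/side1.png')[120:270,150:300]
cv2.imwrite('pics/crop1.png',np.hstack([cv2.resize(a,(400,320)),cv2.resize(b,(320,320))]))
o=bot.get_obs();print(o['ee_pos'],o['tcp_rot'],o['q'])
E
```

```text
[ 0.47608026 -0.17842511  0.13177782] [-1.79992293e+02  8.32623641e-03  2.11693776e+01] [-2.05450859e+01 -1.52904607e+00 -7.58918106e+00  8.39512088e+01
  2.12717766e-04  1.38285537e+02]
```

View pics/crop1.png

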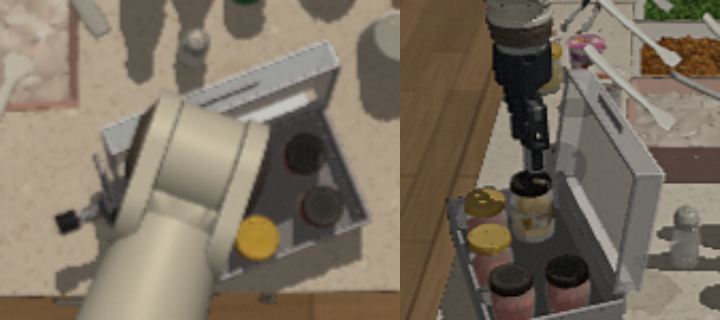

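The side crop shows the gripper at about (532,150), centred over the tall jar. I'll descend and grip.

Request:
step_arm:
  targets:
    - [1,[0,-3,-15],[0,0,-0.01]]
    - [1,[0,-3,-35],[0,0,-0.01]]
    - [1,[0,-3,-55],[0,0,-0.01]]
    - [1,[0,-3,-60],[0,0,-0.01]]
    - [0.5,[0,-3,-60],[0,0,-0.01]]
    - [0.2,[0,-3,-60],[0,0,-0.01]]
    - [0.2,[0,-3,-60],[0,0,-0.01]]
    - [0.2,[0,-3,-60],[0,0,-0.01]]
  force: 50

```text
time: 3.4
ee_pos: [0.4768, -0.1818, 0.0727]
tcp_rot: [179.9, -0.1, 20.5]
wrist_force: [-1.9, 1.3, 7.6]
opening: 0.0546
grasp_force: 52.6
```

Request:
step_arm:
  targets:
    - [0.2,[0,0,0],[0,0,0]]
    - [0.2,[0,0,0],[0,0,0]]
    - [0.2,[0,0,5],[0,0,0]]
    - [0.2,[0,0,15],[0,0,0]]

```text
time: 3.8
ee_pos: [0.4756, -0.1815, 0.0861]
tcp_rot: [-179.9, 0.1, 20.5]
wrist_force: [-0.2, -0.3, -2.8]
opening: 0.0547
grasp_force: 53.3
```

Request:
step_arm:
  targets:
    - [0.2,[0,0,15],[0,0,0]]
    - [0.2,[0,0,40],[0,0,0]]
    - [0.2,[0,0,70],[0,0,0]]
    - [0.2,[0,0,95],[0,0,0]]
    - [0.2,[0,0,110],[0,0,0]]
    - [0.2,[-5,13,115],[0,0,0]]
    - [0.2,[-14,37,115],[0,0,0]]
    - [0.2,[-24,65,115],[0,0,0]]

```text
time: 4.6
ee_pos: [0.4514, -0.1158, 0.2013]
tcp_rot: [-180.0, 0.0, 20.4]
wrist_force: [0.0, -0.2, -2.6]
opening: 0.0549
grasp_force: 53.7
```

Request:
step_arm:
  targets:
    - [0.2,[-10,27,0],[0,0,0]]
    - [0.2,[-21,57,0],[0,0,0]]
    - [0.2,[-33,87,0],[0,0,0]]
    - [0.2,[-42,112,0],[0,0,0]]
    - [0.2,[-42,130,0],[0,0,0]]
    - [0.2,[-25,145,0],[0,0,0]]
    - [0.2,[0,158,0],[0,0,0]]
    - [0.2,[18,165,0],[0,0,0]]

```text
time: 5.4
ee_pos: [0.4703, 0.0499, 0.2014]
tcp_rot: [-180.0, -0.0, 20.6]
wrist_force: [-0.5, 0.4, -3.2]
opening: 0.0545
grasp_force: 53.7
```

Request:
step_arm:
  targets:
    - [0.2,[8,2,-10],[0,0,0]]
    - [0.2,[10,2,-30],[0,0,0]]
    - [0.2,[10,2,-55],[0,0,0]]
    - [0.2,[10,2,-80],[0,0,0]]
    - [0.2,[10,2,-100],[0,0,0]]
    - [0.2,[10,2,-115],[0,0,0]]
    - [0.2,[10,2,-122],[0,0,0]]
    - [0.2,[10,2,-122],[0,0,0]]

```text
time: 6.2
ee_pos: [0.4794, 0.0502, 0.0786]
tcp_rot: [-180.0, 0.1, 20.5]
wrist_force: [0.1, 0.4, -2.0]
opening: 0.0544
grasp_force: 53.7
```

Request:
step_arm:
  targets:
    - [0.2,[0,0,-12],[0,0,0]]
    - [0.2,[0,0,-20],[0,0,0]]
    - [0.2,[0,0,-24],[0,0,0]]
    - [0.2,[0,0,-25],[0,0,0]]
    - [0.2,[0,0,-25],[0,0,0]]

```text
time: 6.7
ee_pos: [0.4801, 0.0503, 0.0543]
tcp_rot: [-180.0, 0.0, 20.5]
wrist_force: [0.5, -0.2, -3.6]
opening: 0.0544
grasp_force: 53.7
```

```bash
python3 - <<'E'
from h import *
o=bot.get_obs();print(o['ee_pos'],o['wrist_force'])
cap('side','side2');w=cloud(load('side2')).reshape(-1,3)
k=(np.hypot(w[:,0]-.48,w[:,1]-.05)<.05)&(w[:,2]>-.01)&(w[:,2]<.11)
print(k.sum())
cv2.imwrite('pics/crop2.png',cv2.resize(cv2.imread('pics/side2.png')[80:260,130:310],(600,600)))
E
```

```text
[0.48012201 0.05032941 0.05427924] [ 0.48584527 -0.15895095 -3.57813324]
198
```

View pics/crop2.png

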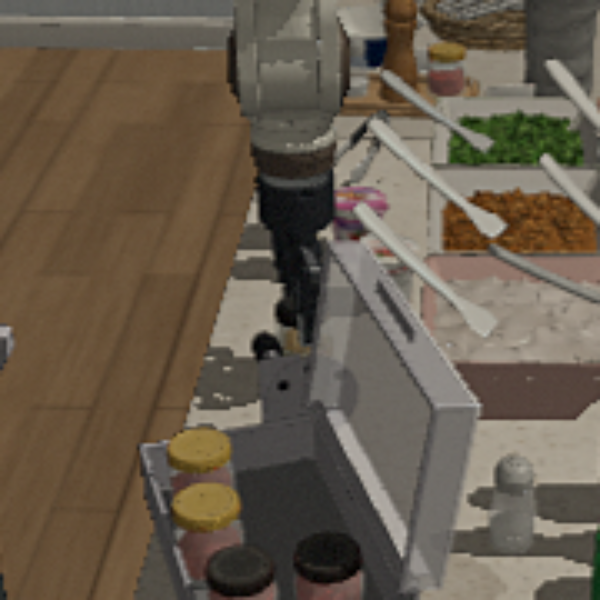

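The crop shows the jar out of the display, held beyond the knob (265,345), with the lid still open. I'll lower it gently until it touches.

Request:
step_arm:
  targets:
    - [0.2,[0,0,-1],[0,0,0]]
    - [0.2,[0,0,-2],[0,0,0]]
    - [0.2,[0,0,-2],[0,0,0]]

```text
time: 7.05
ee_pos: [0.4805, 0.0504, 0.0528]
tcp_rot: [180.0, -0.1, 20.5]
wrist_force: [-1.0, 0.8, 1.4]
opening: 0.0547
grasp_force: 54.0
```

Request:
step_arm:
  targets:
    - [0.68,[0,0,0],[0,0,0]]
    - [0.75,[0,0,0],[0,0,0]]
    - [0.9,[0,0,0],[0,0,0]]
    - [1,[0,0,0],[0,0,0]]
    - [1,[0,0,0],[0,0,0]]

```text
time: 7.55
ee_pos: [0.4801, 0.0503, 0.0523]
tcp_rot: [180.0, 0.0, 20.5]
wrist_force: [0.2, -0.6, -0.1]
opening: 0.0853
grasp_force: 0.0
```

Request:
step_arm:
  targets:
    - [1,[0,0,10],[0,0,0]]
    - [1,[0,0,35],[0,0,0]]
    - [1,[0,0,70],[0,0,0]]
    - [1,[0,0,110],[0,0,0]]
    - [1,[0,0,145],[0,0,0.1]]
    - [1,[0,10,160],[0,0,0.25]]
    - [1,[0,20,160],[0,0,0.4]]
    - [1,[0,20,160],[0,0,0.5]]

```text
time: 8.35
ee_pos: [0.4804, 0.0711, 0.2138]
tcp_rot: [179.9, -0.1, 49.5]
wrist_force: [-0.7, -0.4, 0.8]
opening: 0.0849
grasp_force: 0.0
```

```bash
python3 - <<'E'
from h import *
import fit
print(bot.get_obs()['wrist_force'])
cap('top','top3');cap('side','side3');fit.run('top3','side3')
for t in('top3','side3'):
    w=cloud(load(t)).reshape(-1,3)
    k=(np.hypot(w[:,0]-.48,w[:,1]-.05)<.05)&(w[:,2]>.05)&(w[:,2]<.11);Q=w[k]
    if len(Q): print(t,len(Q),Q.min(0).round(3),Q.max(0).round(3),np.median(Q,0).round(3))
E
```

```text
[-0.72605059 -0.38623848  0.77294482]
both [ 0.4772 -0.2796  0.3569] [418, 722, 116]
top [ 0.4771 -0.2774  0.3556] [154, 137, 51]
side [ 0.4771 -0.2802  0.3579] [264, 584, 65]
top tall none
top fl 211 loc min [-0.057  0.061  0.082] max [-0.004  0.115  0.1  ] med [-0.03   0.088  0.091] world mid [ 0.418 -0.208]
top fm 211 loc min [-0.069 -0.022  0.082] max [-0.014  0.032  0.099] med [-0.041  0.004  0.091] world mid [ 0.437 -0.289]
top fr 192 loc min [-0.06  -0.112  0.082] max [-0.009 -0.06   0.098] med [-0.034 -0.085  0.091] world mid [ 0.475 -0.372]
top br 198 loc min [ 0.008 -0.118  0.082] max [ 0.06  -0.067  0.1  ] med [ 0.034 -0.092  0.091] world mid [ 0.542 -0.354]
top knob 80 loc min [0.049 0.192 0.095] max [0.074 0.23  0.118] med [0.061 0.213 0.107] world mid [ 0.461 -0.061]
side tall none
side fl 198 loc min [-0.056  0.054  0.082] max [-0.003  0.116  0.093] med [-0.03   0.083  0.089] world mid [ 0.42 -0.21]
side fm 228 loc min [-0.069 -0.026  0.082] max [-0.014  0.033  0.093] med [-0.041 -0.001  0.089] world mid [ 0.437 -0.291]
side fr 244 loc min [-0.059 -0.115  0.082] max [-0.01  -0.063  0.095] med [-0.035 -0.093  0.089] world mid [ 0.476 -0.375]
side br 235 loc min [ 0.008 -0.122  0.082] max [ 0.059 -0.068  0.094] med [ 0.033 -0.098  0.089] world mid [ 0.542 -0.357]
side knob 61 loc min [0.049 0.193 0.093] max [0.075 0.229 0.113] med [0.059 0.208 0.105] world mid [ 0.462 -0.06 ]
top3 131 [0.454 0.023 0.057] [0.507 0.053 0.096] [0.479 0.039 0.086]
side3 181 [0.455 0.018 0.051] [0.497 0.079 0.089] [0.477 0.035 0.08 ]
```

The tall jar stands at (0.48, 0.05) with its top at about 0.086. The low jars haven't moved, and the knob is at (0.460, -0.057). Now the plunger.

Request:
step_arm:
  targets:
    - [1,[-2,-10,0],[0,0,0.13]]
    - [1,[-5,-28,0],[0,0,0.27]]
    - [1,[-8,-48,0],[0,0,0.41]]
    - [1,[-11,-70,0],[0,0,0.55]]
    - [0.8,[-14,-90,0],[0,0,0.69]]
    - [0.8,[-17,-108,0],[0,0,0.83]]
    - [0.8,[-20,-122,0],[0,0,0.97]]
    - [0.8,[-20,-127,0],[0,0,1.065]]

```text
time: 9.25
ee_pos: [0.4597, -0.058, 0.2127]
tcp_rot: [180.0, 0.0, 110.2]
wrist_force: [-0.4, 0.3, -0.2]
opening: 0.068
grasp_force: 0.0
```

Request:
step_arm:
  targets:
    - [0.8,[0,0,-15],[0,0,0]]
    - [0.8,[0,0,-45],[0,0,0]]
    - [0.8,[0,0,-75],[0,0,0]]
    - [0.8,[0,0,-75],[0,0,0]]
    - [0.8,[0,0,-75],[0,0,0]]

```text
time: 9.75
ee_pos: [0.4599, -0.0567, 0.1381]
tcp_rot: [-180.0, -0.0, 110.1]
wrist_force: [0.7, 0.7, 0.7]
opening: 0.0683
grasp_force: 0.0
```

```bash
python3 - <<'E'
from h import *
cap('top','top4');cap('side','side4')
a=cv2.imread('pics/top4.png')[150:260,220:370]; b=cv2.imread('pics/side4.png')[120:270,150:300]
cv2.imwrite('pics/crop4.png',np.hstack([cv2.resize(a,(400,293)),cv2.resize(b,(293,293))]))
o=bot.get_obs();print(o['ee_pos'],o['tcp_rot'],o['wrist_force'])
E
```

```text
[ 0.46079371 -0.05679151  0.13918843] [1.79888188e+02 5.61640739e-02 1.10105909e+02] [-0.10465806 -0.59420064  0.62842138]
```

View pics/crop4.png

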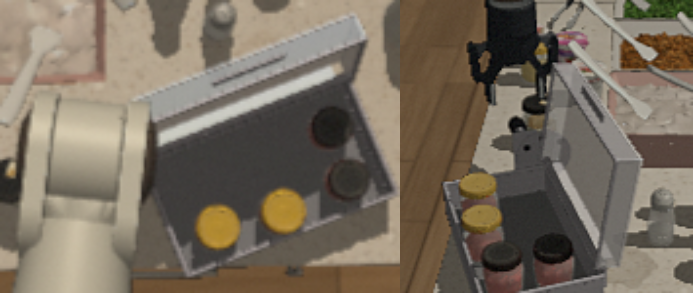

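In the side crop the fingers (490 and 548) straddle the knob (517,125), and the jar stands beyond it at (535,110). I'll descend and close.

Request:
step_arm:
  targets:
    - [0.8,[0,0,-15],[0,0,0]]
    - [0.8,[0,0,-40],[0,0,0]]
    - [0.8,[0,0,-58],[0,0,0]]
    - [0.8,[0,0,-62],[0,0,0]]
    - [0.4,[0,0,-62],[0,0,0]]
    - [0.05,[0,0,-62],[0,0,0]]
    - [0.05,[0,0,-62],[0,0,0]]
    - [0.05,[0,0,-62],[0,0,0]]
  force: 80

```text
time: 10.65
ee_pos: [0.4597, -0.0571, 0.0767]
tcp_rot: [-180.0, 0.1, 110.1]
wrist_force: [-7.1, -1.6, 8.0]
opening: 0.0237
grasp_force: 78.4
```

Request:
step_arm:
  targets:
    - [0.05,[0,0,0],[0,0,0]]
    - [0.05,[0,0,0],[0,0,0]]
    - [0.05,[0,0,0],[0,0,0]]
    - [0.05,[0,0,0],[0,0,0]]

```text
time: 11.05
ee_pos: [0.4597, -0.0571, 0.0767]
tcp_rot: [-180.0, 0.1, 110.1]
wrist_force: [-7.0, -2.0, 7.7]
opening: 0.0238
grasp_force: 78.4
```

Request:
step_arm:
  targets:
    - [0.05,[-2,4,0],[0,0,0]]
    - [0.05,[-4,9,0],[0,0,0]]
    - [0.05,[-6,14,0],[0,0,0]]
    - [0.05,[-7,19,0],[0,0,0]]
    - [0.05,[-7,19,0],[0,0,0]]
    - [0.05,[-7,19,0],[0,0,0]]
  force: 100

```text
time: 11.65
ee_pos: [0.4532, -0.0397, 0.0768]
tcp_rot: [-179.9, 0.3, 110.1]
wrist_force: [-4.1, -13.8, 6.8]
opening: 0.0238
grasp_force: 98.2
```

Request:
step_arm:
  targets:
    - [0.05,[-1,1,0],[0,0,0]]
    - [0.05,[-1,2,0],[0,0,0]]
    - [0.05,[-1,2,0],[0,0,0]]
    - [0.05,[-1,2,0],[0,0,0]]
    - [0.05,[-1,2,0],[0,0,0]]
    - [0.05,[-1,2,0],[0,0,0]]
    - [0.05,[-1,2,0],[0,0,0]]
    - [0.05,[-1,2,0],[0,0,0]]

```text
time: 12.45
ee_pos: [0.4527, -0.0384, 0.0768]
tcp_rot: [-180.0, 0.4, 110.1]
wrist_force: [-1.7, -18.2, 4.5]
opening: 0.0236
grasp_force: 98.2
```

Request:
step_arm:
  targets:
    - [0.05,[0,0,0],[0,0,0]]
    - [0.05,[0,0,0],[0,0,0]]
    - [0.05,[0,0,0],[0,0,0]]
    - [0.05,[0,0,0],[0,0,0]]
    - [0.05,[0,0,0],[0,0,0]]
    - [0.05,[0,0,0],[0,0,0]]
    - [0.05,[0,0,0],[0,0,0]]
    - [0.05,[0,0,0],[0,0,0]]

```text
time: 13.25
ee_pos: [0.4527, -0.0383, 0.0768]
tcp_rot: [-180.0, 0.4, 110.1]
wrist_force: [-2.0, -17.5, 3.6]
opening: 0.0231
grasp_force: 98.2
```

Request:
step_arm:
  targets:
    - [0.05,[0,0,0],[0,0,0]]
    - [0.05,[0,0,0],[0,0,0]]
    - [0.05,[0,0,0],[0,0,0]]
    - [0.05,[0,0,0],[0,0,0]]
    - [0.05,[0,0,0],[0,0,0]]
    - [0.05,[0,0,0],[0,0,0]]
    - [0.05,[0,0,0],[0,0,0]]
    - [0.05,[0,0,0],[0,0,0]]

```text
time: 14.05
ee_pos: [0.4527, -0.0383, 0.0768]
tcp_rot: [-180.0, 0.4, 110.1]
wrist_force: [-2.1, -16.7, 4.3]
opening: 0.0233
grasp_force: 98.2
```

Request:
step_arm:
  targets:
    - [0.05,[0,0,0],[0,0,0]]
    - [0.05,[0,0,0],[0,0,0]]
    - [0.05,[0,0,0],[0,0,0]]
    - [0.05,[0,0,0],[0,0,0]]
    - [0.05,[0,0,0],[0,0,0]]
    - [0.05,[0,0,0],[0,0,0]]
    - [0.05,[0,0,0],[0,0,0]]
    - [0.05,[0,0,0],[0,0,0]]

```text
time: 14.85
ee_pos: [0.4527, -0.0384, 0.0768]
tcp_rot: [-180.0, 0.4, 110.1]
wrist_force: [-2.6, -16.8, 5.2]
opening: 0.0236
grasp_force: 98.2
```

```bash
python3 - <<'E'
from h import *
cap('top','top5');cap('side','side5')
a=cv2.imread('pics/top5.png')[150:260,220:370]; b=cv2.imread('pics/side5.png')[120:300,150:330]
cv2.imwrite('pics/crop5.png',np.hstack([cv2.resize(a,(400,293)),cv2.resize(b,(390,293))]))
o=bot.get_obs();print(o['ee_pos'],o['wrist_force'],o['grasp_force'],o['opening'])
w=cloud(load('side5')).reshape(-1,3);w=w[~np.isnan(w).any(1)];c,s=np.cos(.357),np.sin(.357);d=w[:,:2]-[.4772,-.2796];L=np.c_[d@[c,s],d@[-s,c],w[:,2]]
k=(abs(L[:,1])<.15)&(abs(L[:,0])<.15)&(L[:,2]>.09);print('lid pts',k.sum(),L[k].min(0).round(3),L[k].max(0).round(3))
k=(np.hypot(w[:,0]-.48,w[:,1]-.05)<.05)&(w[:,2]>.05)&(w[:,2]<.11);Q=w[k];print('jar',len(Q),Q.min(0),Q.max(0))
E
```

```text
[ 0.45270031 -0.03835804  0.07679923] [ -1.90681744 -17.77753606   3.46240465] 98.2237708568573 0.023779019333176374
lid pts 3920 [-0.074 -0.146  0.09 ] [0.123 0.15  0.118]
jar 145 [0.46669326 0.01830969 0.05033544] [0.51075161 0.07185139 0.08802457]
```

View pics/crop5.png

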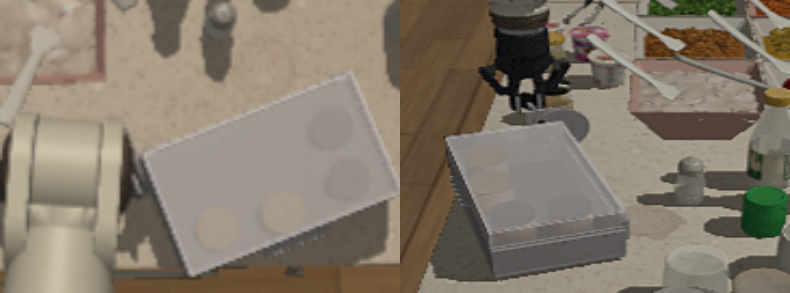

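The lid lies shut over the four low jars. The plunger is against its stop: the pull force of about 17 N is above the 13 N spring. I'll let it settle, check that the lid is level, and hand in.

Request:
step_arm:
  targets:
    - [0.05,[0,0,0],[0,0,0]]
    - [0.05,[0,0,0],[0,0,0]]
    - [0.05,[0,0,0],[0,0,0]]
    - [0.05,[0,0,0],[0,0,0]]
    - [0.05,[0,0,0],[0,0,0]]
    - [0.05,[0,0,0],[0,0,0]]
    - [0.05,[0,0,0],[0,0,0]]
    - [0.05,[0,0,0],[0,0,0]]

```text
time: 15.75
ee_pos: [0.4527, -0.0383, 0.0768]
tcp_rot: [-180.0, 0.4, 110.1]
wrist_force: [-2.1, -17.5, 4.2]
opening: 0.0235
grasp_force: 98.2
```

```bash
python3 - <<'E'
from h import *
c,s=np.cos(.357),np.sin(.357)
cap('side','side6')
for t in('side5','side6','top5'):
    w=cloud(load(t)).reshape(-1,3);w=w[~np.isnan(w).any(1)];d=w[:,:2]-[.4772,-.2796];L=np.c_[d@[c,s],d@[-s,c],w[:,2]]
    k=(abs(L[:,1])<.12)&(L[:,0]>-.06)&(L[:,0]<.075)&(abs(L[:,2]-.1)<.015);Q=L[k]
    p=np.linalg.lstsq(np.c_[Q[:,0],Q[:,1],np.ones(len(Q))],Q[:,2],rcond=None)[0];print(t,len(Q),p.round(4))
o=bot.get_obs();print(o['wrist_force'],o['ee_pos'])
E
```

```text
side5 2535 [ 0.0042 -0.0016  0.0993]
side6 2542 [ 0.004  -0.0013  0.0992]
top5 2966 [ 0.0035 -0.0014  0.101 ]
[ -2.11365639 -16.78546721   3.53869268] [ 0.45269941 -0.0383669   0.07678553]
```

The lid is level (slope about 0.004 rad) and steady, so I'm handing in.

```bash
python3 -c "from workcell import bot; print(bot.job_done())"
```

```text
the job is handed in; nothing more can be done
None
```

I handed the job in, but no verdict came back: the tall jar stands upright on the worktop left of the display, the four low jars are still inside, the lid is shut (about 0.004 rad), and the gripper is holding the plunger fully back.

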